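Feed the rivet case down the wet-painted lane

TASK

The red guide rails of the plywood feed lane have just been painted and are still wet. Push the blue rivet case along the board, between the two rails and down the lane until it stands wholly on the green pad at the end, letting neither the case nor the robot touch a rail. Only push the case with the fingers, never lift or tip it, and leave the paint tin and the two dye bottles where they stand.

Things in the scene. Friction and masses are not known exactly. Their poses are not given: they have to be found in the camera images.
- lane: Fixed plywood feed lane on the table. Origin: underside of the board, on the lane's centre line; x = direction of travel, z up. Board top 10 mm above the table, rails stand on it. Open apron without rails from x = -260 to -40 mm (220 mm wide), then the railed lane from x = -40 to 240 mm (170 mm wide, 120 mm clear between the rails, centred on y = 0). Nothing spans it above.
- rail_left: Fixed red rail on the lane's +y side: 280 mm long, 15 mm wide, 22 mm high, top 32 mm above the table, inner face at lane y = +60 mm. Origin: centre of its underside, on the board; axes as the lane's.
- rail_right: Fixed red rail on the lane's -y side, the same size, inner face at lane y = -60 mm. Origin: centre of its underside; axes as the lane's.
- case: Loose closed blue plastic rivet case, black band, white label with brass rivets on top: 120 mm long (its x), 100 mm wide (y), 55 mm high; 0.35 to 0.7 kg. Origin: centre of its underside. It starts flat on the apron, its x roughly along the lane's, off the centre line by up to 25 mm and turned by up to 0.2 rad. It slides with friction and stops when no longer pushed.
- tin: Paint tin with a red label, 60 mm diameter, 65 mm high, standing loose on the table beside the railed part of the lane or just beyond its far end. Origin: centre of its underside.
- dye_a: Amber dye bottle, 38 mm diameter, 75 mm high, standing loose on the table beside the railed part of the lane or just beyond its far end. Origin: centre of its underside.
- dye_b: Black dye bottle with a white cap, 38 mm diameter, 75 mm high, standing loose on the table beside the railed part of the lane or just beyond its far end. Origin: centre of its underside.
- pad (a point): Centre of the green painted pad, flush with the board, 10 mm above the table: lane x = 150 mm, y = 0; the pad is 150 mm long along the lane (x = 75 to 225 mm). Axes as the lane's. Right behind it a fixed cork end stop crosses the lane (x = 225 to 240 mm), its top 40 mm above the table.
There are look-alikes about, which are no part of the job. There is more than one size of the case; the one meant has the size given above.

How it is judged:
By the outcome, as a careful person would: the job done as asked, in the order asked, and still so for the second after the job is handed in, with the robot touching nothing.
It also fails if it takes over 72 s, if anything falls off the work surface, if the arm or the gripper's body presses on something with over 40 N, if the wrist force passes 120 N, or if a joint passes its speed limit or range.

ROBOT

A 6-joint arm with a two-finger parallel gripper is mounted at the origin on the work surface. World frame = base frame: x ahead of the robot, y to its left, z up, the work surface at z = 0. Lengths are in m, angles in rad, forces in N, time in s.
With the tool pointing down it reaches from about 0.25 to 0.775 m from the base axis. Payload 4 kg.
Tool frame: the origin (TCP) lies at the very end of the fingers, on their centre line; the grasp point (between the pads) lies 19 mm behind it (robot.hold_point_z is the distance from the TCP to the grasp point, in m); z points along the fingers, y is the line along which they close (so a half turn about z gives the same grasp; the last joint's range is limited). The gripper opens to 94 mm and grips with 3 to 60 N. Pads are 16 mm wide; open, the fingers measure 119 mm over their backs; the gripper's body (75 mm by 177 mm) begins 78 mm behind the grasp point.
Start: joints at [-1.389, 0.087, 1.371, -0, 1.684, -0.103], TCP at [0.155, -0.528, 0.206] pointing down, gripper open.
Joint ranges: [-3.1, 3.1], [-0.76, 2.03], [0.27, 2.55], [-1.08, 4.22], [0.17, 2.65], [-2.57, 2.57]. Speed limits (rad/s): [2.79, 2.79, 3.14, 3.14, 3.14, 3.14].

INTERFACE

Orientations are given as [roll, pitch, yaw] about the fixed x, y, z axes, in that order (R = Rz(yaw) Ry(pitch) Rx(roll)).
In Python, from bench import robot gives the robot as it stands.
- The arm moves only by the tool carry_out, never from a script. Its argument "steps" is a list of rows, each a list of 3 entries, a list of its own where there are three numbers: the shift along the tool's x, y, z in m, then the turn about the tool's z in units of 10 degrees (1.0 is 10 degrees), then the closure, from -1 (fully open) to 1 (shut). In form: [[[tx, ty, tz], roll, jaw], ...]. A call has 1 to 10 rows; each row is the pose to reach, as a shift and turn from the pose commanded when the call began, along the tool's axes at that moment; what a row does not reach only later rows make up. A row lasts 1/8 s, in which the tool goes at most 62.5 mm and 10.7 degrees, less where a joint would pass 70% of its speed; a pose out of reach is approached as far as the arm can. A call with a gripper value outside its range is refused whole. The fingers move at their own pace and stop on an object; the grip force is fixed at half the most. Time passes only in rows, so rows that repeat a pose let the fingers close. It gives the time, the measured TCP pose, the force, the opening and the grip force at its end, in the units of the state.
- robot.get_obs(): the state, without advancing time (a new reading comes with each control period).
- robot.snapshot(name): name is "scene" or "top" or "wrist"; returns a dict with "image" (384x512x3 uint8, red, green, blue), "z_map" (384x512 float32, m along the optical axis (not along the pixel's ray), 0 where there is no reading), "mtx" (3x3 intrinsics, pixels), "R" (3x3) and "t" (3): a world point X has camera coordinates R X + t. Camera axes: x right, y down, z forward; pixel columns grow to the right and rows downward; lengths in m; the calibration is good to about 2 mm. A picture is of the moment at which its call begins.
- robot.close_job(): hands the job in; it is judged then, once.
The state is a dict: "time": time; "joint_positions": joint angles; "qvel": joint speeds; "joint_torque": joint torques, N m; "tool_pos": TCP position; "ee_rot": TCP orientation; "wrist_force": force on the tool from outside, world axes, zero at the start; "wrist_torque": the same for the moment, N m; "width": finger opening in m; "finger_force": force on a finger pad.
Only numpy, scipy, OpenCV 4.12 (cv2) and the standard library are available. Lean on these libraries where they do the work, as an engineer would, in place of code of your own. Each camera call takes 0.05 s, during which the arm holds its last target. There are 200 camera calls.

## Working session

There is one attempt and no reset: what is moved stays moved. The work goes in short steps, Python scripts to look and compute and a tool call to move; the robot and the scene stay as the last step left them, time stands still between calls to the robot, and variables do not carry over. Pictures are saved under pics/ and viewed, at most 10 in all, crops included, and the job is handed in when it is done.

Besides the shell and the picture viewer there is one more tool, called after "Emit:" as name([rows], argument=value, ...), one row to a line, values as JSON. carry_out: Moves the arm, as the interface text tells. Its arguments: {"type":"object","properties":{"steps":{"type":"array","items":{"type":"array"}}},"required":["steps"]}

```bash
mkdir -p pics; cat > h.py <<'E'
import numpy as np, cv2
from bench import robot
def snap(n,f):
    s=robot.snapshot(n); cv2.imwrite('pics/'+f,s['image'][:,:,::-1]); np.savez('pics/'+f+'.npz',**s); return s
def pt(s,u,v,z=None):
    K=np.linalg.inv(s['mtx']); d=s['R'].T@(K@[u,v,1]); c=-s['R'].T@s['t']
    k=s['z_map'][int(v),int(u)] if z is None else (z-c[2])/d[2]
    return c+k*d
def px(s,X):
    c=s['R']@np.array(X)+s['t']; q=s['mtx']@c; return q[:2]/q[2]
E
python3 - <<'E'
from h import *
s=snap('top','top1.png'); a=snap('scene','sc1.png')
im=np.hstack([s['image']]) 
print(robot.get_obs())
print(-s['R'].T@s['t'],s['R'])
cv2.imwrite('pics/top1b.png',cv2.resize(s['image'][:,:,::-1],(800,600)))
E
```

```text
{'time': 0.1, 'joint_positions': array([-1.38909589e+00,  8.78705767e-02,  1.37208108e+00,  8.72381123e-06,
        1.68357808e+00, -1.03093459e-01]), 'qvel': array([ 0.00039384, -0.00196438, -0.00421292,  0.00123778,  0.00113961,
       -0.00106092]), 'joint_torque': array([ 2.77816325e-03, -3.41248512e+01, -3.03303838e+01,  7.18632806e-02,
        3.04062758e-02, -8.81608753e-05]), 'tool_pos': array([ 0.15444235, -0.52736943,  0.20443814]), 'ee_rot': array([-3.13966675e+00, -2.07971088e-04,  2.84794666e-01]), 'wrist_force': array([0.33510113, 0.49234232, 0.00758792]), 'wrist_torque': array([-0.0060104 ,  0.01732677,  0.00341034]), 'finger_force': 0.0, 'width': 0.09395116716567946}
[ 0.3630911  -0.03991437  1.15734982] [[ 0.02416762 -0.99968247  0.00713296]
 [-0.9919036  -0.02486815 -0.12453443]
 [ 0.12467227 -0.00406551 -0.99218965]]
```

View pics/top1b.png

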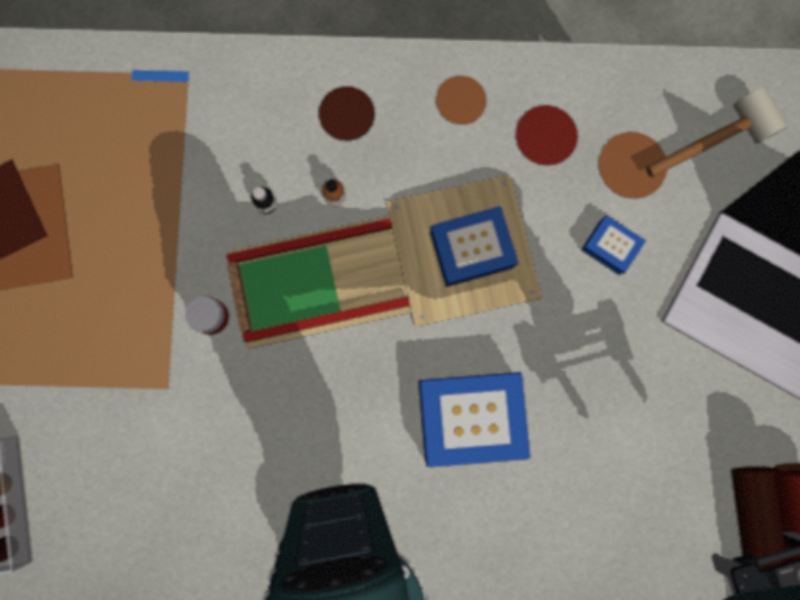

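View pics/sc1.png

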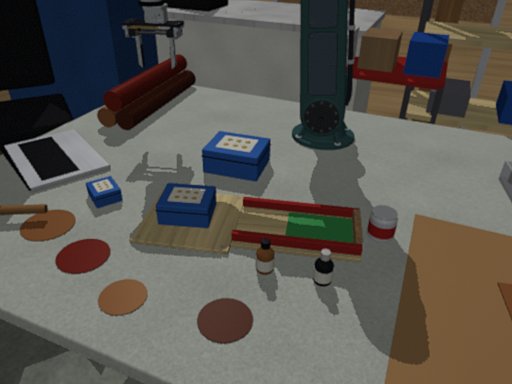

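The lane runs towards the image's left (world +y). The case is on the apron at about (475,245) in the 800x600 view, and the rails end at about (230,257) and (247,338). Next I'll take an enlarged crop.

```bash
python3 - <<'E'
from h import *
im=cv2.imread('pics/top1.png')[105:225,140:350]
cv2.imwrite('pics/crop1.png',cv2.resize(im,None,fx=3.8,fy=3.8,interpolation=cv2.INTER_CUBIC))
E
```

```text
(no output)
```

View pics/crop1.png

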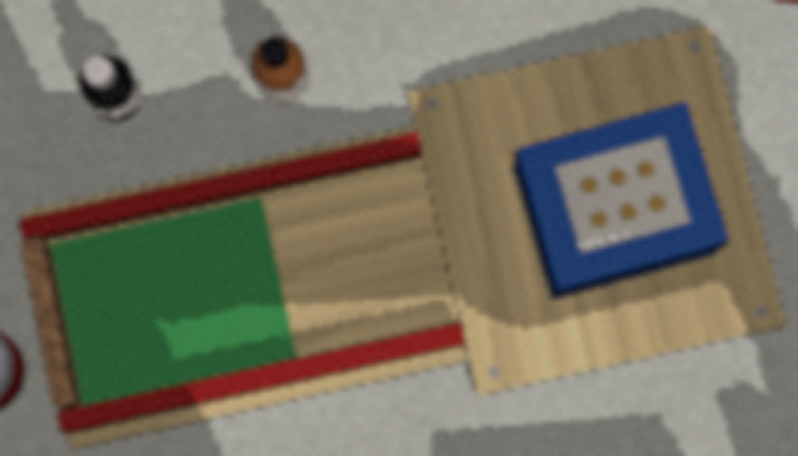

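```bash
cat >> h.py <<'E'
def fit(L,W):
    L=np.array(L,float);W=np.array(W)[:,:2];l=L.mean(0);w=W.mean(0)
    H=(L-l).T@(W-w); th=np.arctan2(H[0,1]-H[1,0],H[0,0]+H[1,1])
    R=np.array([[np.cos(th),-np.sin(th)],[np.sin(th),np.cos(th)]]); t=w-R@l
    return th,R,t,(L@R.T+t-W)*1000
E
python3 - <<'E'
from h import *
np.set_printoptions(precision=4,suppress=True)
s=dict(np.load('pics/top1.png.npz'))
P=lambda u,v,z:pt(s,140+(u+.5)/3.8-.5,105+(v+.5)/3.8-.5,z)
A=[(412,90),(712,27),(783,325),(483,393)]
L=[(-.04,-.11),(-.26,-.11),(-.26,.11),(-.04,.11)]
W=[P(*a,.01) for a in A]
W+=[P(418,135,.032),P(463,345,.032),P(22,220,.032),P(63,430,.032)]; L+=[(-.04,-.06),(-.04,.075),(.24,-.075),(.24,.075)]
th,R,t,r=fit(L,W); print(th,t);print(r)
C=[(517,152),(685,103),(726,242),(555,290)]
W=[P(*a,.065) for a in C]
LC=[(.06,-.05),(-.06,-.05),(-.06,.05),(.06,.05)]
c=fit(LC,W); print(c[0],c[2]);print(c[3])
print('case in lane',R.T@(c[2]-t),c[0]-th)
for q in [(600,180),(20+60,-999)]:
  if q[1]>0: print(pt(s,140+q[0]/3.8,105+q[1]/3.8))
for nm,q,z in [('dyeA',(275,52),.075),('dyeB',(98,70),.075)]: 
  p=P(*q,z); print(nm,p,R.T@(p[:2]-t))
p=pt(s,207*.64,313*.64,.065);print('tin',p,R.T@(p[:2]-t))
E
```

```text
1.8153917770748969 [ 0.5556 -0.0104]
[[  1.016    2.5811]
 [  3.1133  -0.129 ]
 [  0.6767  -3.5515]
 [ -0.3611   3.5501]
 [-10.0206  -4.3085]
 [  3.2514  -2.9163]
 [  2.8551   2.9189]
 [ -0.5309   1.8552]]
1.8691098174281804 [ 0.5875 -0.1663]
[[ 1.8892  2.5622]
 [ 0.8056 -0.3697]
 [-1.1886 -2.0812]
 [-1.5063 -0.1113]]
case in lane [-0.159   0.0068] 0.053718040353283536
[ 0.5968 -0.1531  0.0672]
dyeA [0.6771 0.0656 0.075 ] [ 0.0444 -0.1362]
dyeB [0.6618 0.1824 0.075 ] [ 0.1613 -0.1496]
tin [0.4654 0.2564 0.065 ] [0.2807 0.023 ]
```

```bash
cat >> h.py <<'E'
def lane(s):
    P=lambda u,v,z:pt(s,140+(u+.5)/3.8-.5,105+(v+.5)/3.8-.5,z)
    W=[P(u,v,z) for u,v,z in [(412,90,.01),(712,27,.01),(783,325,.01),(483,393,.01),(418,135,.032),(463,345,.032),(22,220,.032),(63,430,.032)]]
    L=[(-.04,-.11),(-.26,-.11),(-.26,.11),(-.04,.11),(-.04,-.075),(-.04,.075),(.24,-.075),(.24,.075)]
    return fit(L,W)
def go(w,z,yaw):
    o=robot.get_obs(); r=o['ee_rot']; p=o['tool_pos']
    from scipy.spatial.transform import Rotation as Ro
    M=Ro.from_euler('xyz',r).as_matrix(); d=M.T@(np.array([w[0],w[1],z])-p)
    dy=yaw-r[2]; print('shift tool',d,'turn units',-np.degrees(dy)/10,'now',p,r)
E
python3 - <<'E'
from h import *
np.set_printoptions(precision=4,suppress=True)
s=dict(np.load('pics/top1.png.npz'))
th,R,t,r=lane(s);print(th,t,r)
c=np.array([.5875,-.1663]);print('case',R.T@(c-t),1.8691-th)
print('decoy',pt(s,304,267),pt(s,300,247),pt(s,300,237))
w=R@[-.159,.088]+t;print(w);go(w,.2,th-np.pi/2)
E
```

```text
1.8147702742195053 [ 0.5538 -0.0108] [[-0.7957  2.0584]
 [ 1.1689 -0.6847]
 [-1.3007 -3.9745]
 [-2.2059  3.1601]
 [ 2.716  -1.1776]
 [ 1.4119 -3.3274]
 [ 1.207   2.4595]
 [-2.2016  1.4862]]
case [-0.159   0.0049] 0.054329725780494664
decoy [ 0.3126 -0.1703  0.0754] [ 0.3604 -0.1604  0.073 ] [ 0.3861 -0.1679  0.0025]
[ 0.5069 -0.1864]
shift tool [ 0.434  -0.2282  0.005 ] turn units 0.23388548733898368 now [ 0.1544 -0.5274  0.2044] [-3.1397 -0.0002  0.2848]
```

Emit:
carry_out([
  [[0.43, -0.228, 0.0], 0.23, -1],
  [[0.43, -0.228, 0.0], 0.23, -1],
  [[0.43, -0.228, 0.0], 0.23, -1],
  [[0.43, -0.228, 0.0], 0.23, -1],
  [[0.43, -0.228, 0.0], 0.23, -1],
  [[0.43, -0.228, 0.0], 0.23, -1],
  [[0.43, -0.228, 0.0], 0.23, -1],
  [[0.43, -0.228, 0.0], 0.23, -1],
  [[0.43, -0.228, 0.0], 0.23, -1],
  [[0.43, -0.228, 0.0], 0.23, -1],
])

```text
time: 1.35
tool_pos: [0.5026, -0.1885, 0.2049]
ee_rot: [-3.141, 0.002, 0.245]
wrist_force: [0.8, -0.1, 0.2]
width: 0.0939
finger_force: 0.0
```

```bash
python3 - <<'E'
from h import *
np.set_printoptions(precision=4,suppress=True)
s=snap('wrist','w1.png')
cv2.imwrite('pics/w1b.png',cv2.resize(s['image'][:,:,::-1],(800,600)))
o=robot.get_obs();print(o['tool_pos'],o['ee_rot'],o['time'])
E
```

```text
[ 0.5023 -0.189   0.2051] [3.1416 0.0011 0.2435] 1.4
```

View pics/w1b.png

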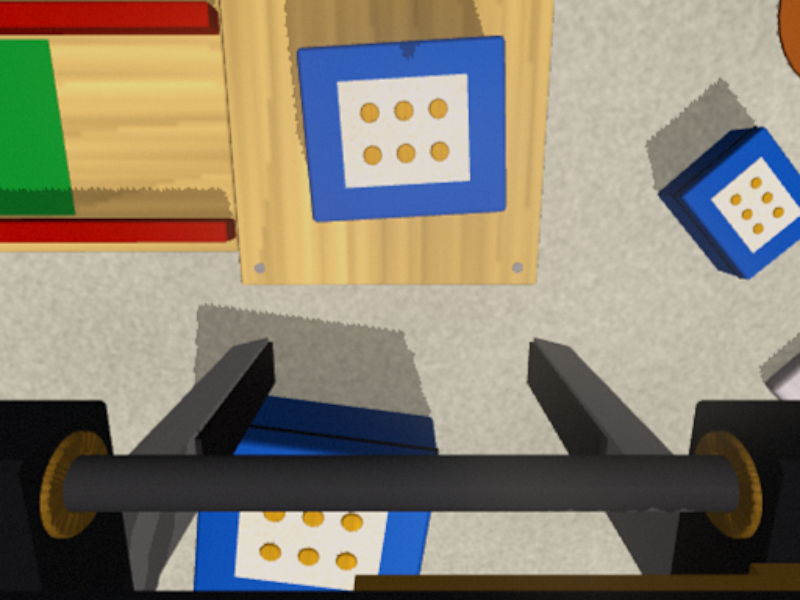

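```bash
python3 - <<'E'
from h import *
np.set_printoptions(precision=4,suppress=True)
s=dict(np.load('pics/w1.png.npz'))
P=lambda u,v,z:pt(s,(u+.5)*.64-.5,(v+.5)*.64-.5,z)
pts=[(244,284,.01,-.04,.11),(536,284,.01,-.26,.11),(210,5,.032,-.04,-.075),(210,29,.032,-.04,-.06),(228,219,.032,-.04,.06),(228,242,.032,-.04,.075)]
th,R,t,r=fit([p[3:] for p in pts],[P(*p[:3]) for p in pts]);print(th,t,r)
LC=[(.06,-.05),(-.06,-.05),(-.06,.05),(.06,.05)]
for C in ([(298,49),(505,36),(505,210),(315,221)],):
  W=[P(*a,.065) for a in C];c=fit(LC,W);print(c,'lane',R.T@(c[2]-t),c[0]-th)
W=np.array([P(*a,.065)[:2] for a in [(337,82),(467,73),(470,181),(346,188)]])
print('label',R.T@(W.mean(0)-t), (W-t)@R)
a=dict(np.load('pics/top1.png.npz'));T=lane(a);print(R.T@(T[2]-t),T[0]-th)
print(pt(s,405*.64,90*.64))
E
```

```text
1.8195398845052047 [ 0.5523 -0.0126] [[-1.3044  0.8851]
 [ 0.0882 -1.449 ]
 [ 2.1162  1.3036]
 [ 0.9891 -0.2882]
 [-1.4461  0.336 ]
 [-0.4431 -0.7875]]
(np.float64(1.8720842409451377), array([[-0.2968, -0.955 ],
       [ 0.955 , -0.2968]]), array([ 0.5872, -0.17  ]), array([[ 0.8125,  1.4495],
       [ 1.2613, -0.5969],
       [-0.6613, -1.8918],
       [-1.4124,  1.0392]])) lane [-0.1611  0.0049] 0.05254435643993305
label [-0.1607  0.0049] [[-0.1214 -0.0231]
 [-0.1965 -0.0277]
 [-0.2     0.0331]
 [-0.1249  0.037 ]]
[ 0.0014 -0.0019] -0.004769610285699333
[ 0.6098 -0.1641  0.0653]
```

```bash
cat >> h.py <<'E'
TH=1.818;T0=np.array([.5525,-.012]);RL=np.array([[np.cos(TH),-np.sin(TH)],[np.sin(TH),np.cos(TH)]])
def where(): 
    o=robot.get_obs(); print('lane tcp',RL.T@(o['tool_pos'][:2]-T0),'yaw-lane',o['ee_rot'][2]-TH,o['tool_pos'],o['time'])
E
python3 - <<'E'
from h import *
where(); go(RL@[-.16,.088]+T0,.03,TH-np.pi/2)
E
```

```text
lane tcp [-0.15934922  0.0919567 ] yaw-lane -1.5744746813233748 [ 0.50233047 -0.18900629  0.20511234] 1.4
shift tool [0.00415908 0.0006356  0.17510771] turn units -0.021075419003463484 now [ 0.50233047 -0.18900629  0.20511234] [3.14158912e+00 1.14221563e-03 2.43525319e-01]
```

Emit:
carry_out([
  [[0.0, 0.0, 0.06], 0, -1],
  [[0.0, 0.0, 0.12], 0, -1],
  [[0.0, 0.0, 0.16], 0, -1],
  [[0.0, 0.0, 0.172], 0, -1],
  [[0.01, 0.0, 0.172], 0, -1],
  [[0.02, 0.0, 0.172], 0, -1],
  [[0.025, 0.0, 0.172], 0, -1],
  [[0.029, 0.0, 0.172], 0, -1],
  [[0.033, 0.0, 0.172], 0, -1],
  [[0.033, 0.0, 0.172], 0, -1],
])

```text
time: 2.65
tool_pos: [0.5355, -0.1801, 0.0335]
ee_rot: [3.141, -0.001, 0.245]
wrist_force: [-0.1, -0.4, 0.0]
width: 0.0943
finger_force: 0.2
```

```bash
python3 - <<'E'
from h import *
np.set_printoptions(precision=4,suppress=True)
where()
s=snap('wrist','w2.png')
cv2.imwrite('pics/w2b.png',cv2.resize(s['image'][:,:,::-1],(800,600)))
E
```

```text
lane tcp [-0.1589  0.0576] yaw-lane -1.5731758873337838 [ 0.5355 -0.1801  0.0335] 2.65
```

View pics/w2b.png

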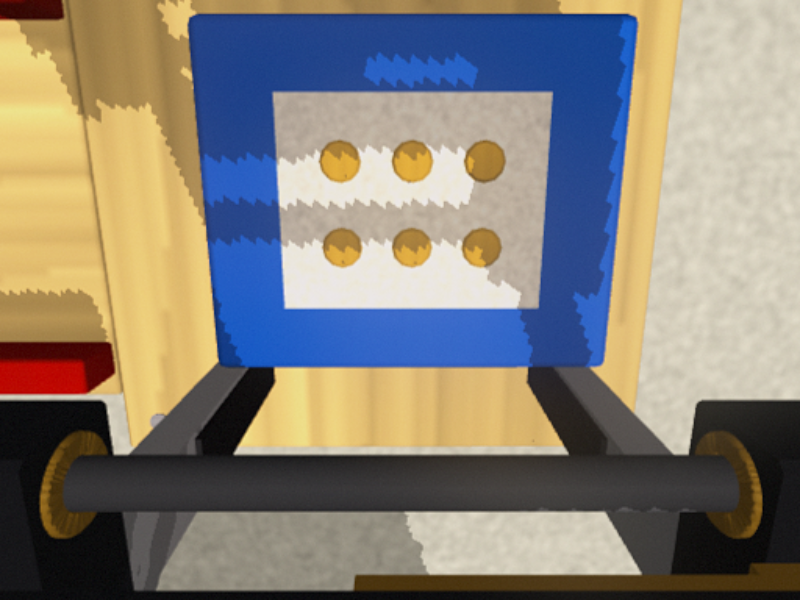

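```bash
python3 - <<'E'
from h import *
np.set_printoptions(precision=4,suppress=True)
s=dict(np.load('pics/w2.png.npz'))
P=lambda u,v,z:pt(s,(u+.5)*.64-.5,(v+.5)*.64-.5,z)
for C in [[(273,92),(553,92),(539,308),(285,308)],[(192,15),(635,15),(603,366),(220,366)]]:
  W=np.array([P(*a,.065)[:2] for a in C]); L=(W-T0)@RL; print(L,L.mean(0))
for a,z in [((114,343),.032),((62,18),.032),((112,390),.032)]: print((P(*a,z)[:2]-T0)@RL)
print((P(130,446,.01)[:2]-T0)@RL,(P(638,446,.01)[:2]-T0)@RL)
go(RL@[-.255,0]+T0,.04,TH)
E
```

```text
[[-0.1242 -0.0291]
 [-0.1998 -0.0289]
 [-0.1998  0.0315]
 [-0.124   0.0313]] [-0.1619  0.0012]
[[-0.1042 -0.048 ]
 [-0.2199 -0.0477]
 [-0.2206  0.05  ]
 [-0.1031  0.0497]] [-0.1619  0.001 ]
[-0.0523  0.0537]
[-0.0506 -0.0558]
[-0.0489  0.0725]
[-0.0399  0.1089] [-0.2624  0.1094]
shift tool [ 0.0578  0.0959 -0.0065] turn units -9.014528224360301 now [ 0.5355 -0.1802  0.0334] [ 3.1413 -0.0007  0.2447]
```

Emit:
carry_out([
  [[-0.02, 0.0, 0.0], 0, -1],
  [[-0.02, 0.0, -0.06], 0, -1],
  [[-0.02, 0.0, -0.08], -1, -1],
  [[-0.01, 0.03, -0.08], -2, -0.5],
  [[0.0, 0.07, -0.08], -3, 0],
  [[0.02, 0.096, -0.08], -4, 0],
  [[0.04, 0.1, -0.08], -5, 0],
  [[0.057, 0.1, -0.08], -6, 0],
  [[0.057, 0.1, -0.08], -7, 0],
  [[0.057, 0.1, -0.08], -8, 0],
])

```text
time: 3.95
tool_pos: [0.6152, -0.2634, 0.113]
ee_rot: [3.141, -0.0, 1.647]
wrist_force: [-0.4, -0.4, 0.5]
width: 0.0469
finger_force: 0.0
```

Emit:
carry_out([
  [[0.0, 0.0, 0.0], -0.6, 0],
  [[0.0, 0.0, 0.0], -1.0, 0],
  [[0.0, 0.0, 0.0], -1.0, 0],
  [[0.0, 0.0, 0.0], -1.0, 0],
])

```text
time: 4.45
tool_pos: [0.6148, -0.2635, 0.1134]
ee_rot: [3.141, 0.0, 1.814]
wrist_force: [-0.4, -0.5, -0.8]
width: 0.0472
finger_force: 0.0
```

```bash
python3 - <<'E'
from h import *
np.set_printoptions(precision=4,suppress=True)
where();print(robot.get_obs()['width'])
go(RL@[-.255,0]+T0,.037,TH)
E
```

```text
lane tcp [-0.2591  0.0011] yaw-lane -0.003634893561663688 [ 0.6148 -0.2635  0.1134] 4.45
0.0471992218571639
shift tool [0.0041 0.0011 0.0764] turn units -0.02082640600626052 now [ 0.6148 -0.2635  0.1134] [3.1412 0.0001 1.8144]
```

Emit:
carry_out([
  [[0.0, 0.001, 0.05], 0, 0],
  [[0.0, 0.001, 0.075], 0, 0],
  [[0.015, 0.001, 0.075], 0, 0],
  [[0.023, 0.001, 0.075], 0, 0],
  [[0.029, 0.001, 0.075], 0, 0],
  [[0.037, 0.001, 0.075], 0, 0],
  [[0.047, 0.001, 0.075], 0, 0],
  [[0.057, 0.001, 0.075], 0, 0],
  [[0.067, 0.001, 0.075], 0, 0],
  [[0.067, 0.001, 0.075], 0, 0],
])

```text
time: 5.7
tool_pos: [0.5986, -0.1963, 0.0378]
ee_rot: [-3.14, -0.003, 1.817]
wrist_force: [-0.1, -0.2, 0.0]
width: 0.047
finger_force: 0.0
```

```bash
python3 - <<'E'
from h import *
np.set_printoptions(precision=4,suppress=True)
where()
s=snap('wrist','w3.png')
cv2.imwrite('pics/w3b.png',cv2.resize(s['image'][:,:,::-1],(800,600)))
E
```

```text
lane tcp [-0.1899  0.0004] yaw-lane -0.0013956103903449701 [ 0.5986 -0.1963  0.0378] 5.7
```

View pics/w3b.png

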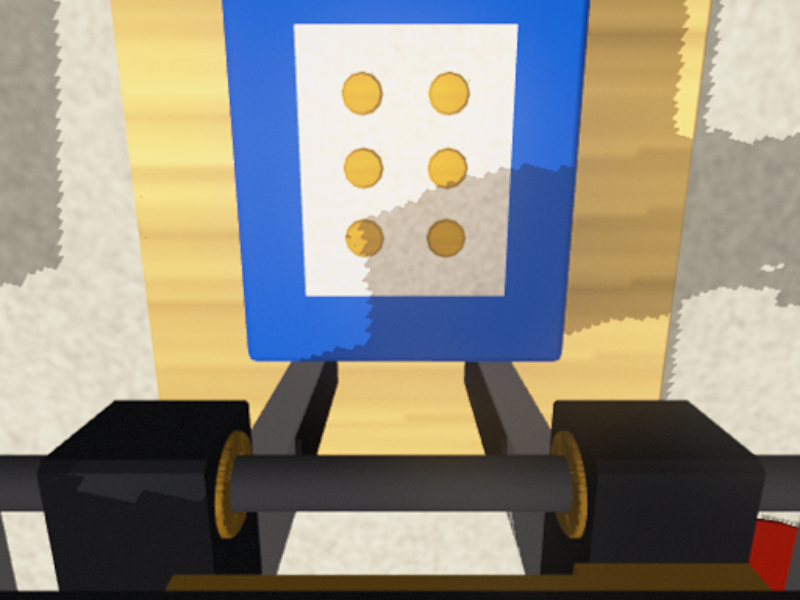

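```bash
python3 - <<'E'
from h import *
np.set_printoptions(precision=4,suppress=True)
s=dict(np.load('pics/w3.png.npz'))
P=lambda u,v,z:(pt(s,(u+.5)*.64-.5,(v+.5)*.64-.5,z)[:2]-T0)@RL
L=np.array([P(*a,.065) for a in [(294,24),(518,24),(505,296),(305,296)]]);print(L,L.mean(0))
for a in [(158,390),(661,390),(111,10),(712,10),(134,200),(686,200)]: print(P(*a,.01))
E
```

```text
[[-0.0821  0.032 ]
 [-0.0822 -0.0285]
 [-0.1578 -0.0286]
 [-0.1578  0.0324]] [-0.12    0.0018]
[-0.2135  0.1089]
[-0.2135 -0.1096]
[-0.0637  0.1091]
[-0.064  -0.1103]
[-0.1321  0.1092]
[-0.1323 -0.1098]
```

Emit:
carry_out([
  [[0.01, 0, 0], 0, 0],
  [[0.022, 0, 0], 0, 0],
  [[0.034, 0, 0], 0, 0],
  [[0.046, 0, 0], 0, 0],
  [[0.058, 0, 0], 0, 0],
  [[0.07, 0, 0], 0, 0],
  [[0.08, 0, 0], 0, 0],
  [[0.09, 0, 0], 0, 0],
  [[0.095, 0, 0], 0, 0],
  [[0.095, 0, 0], 0, 0],
])

```text
time: 7.0
tool_pos: [0.5764, -0.1053, 0.0386]
ee_rot: [3.141, -0.001, 1.816]
wrist_force: [-0.1, -0.6, -0.4]
width: 0.0471
finger_force: 0.0
```

```bash
python3 - <<'E'
from h import *
np.set_printoptions(precision=4,suppress=True)
where()
s=snap('wrist','w4.png')
cv2.imwrite('pics/w4b.png',cv2.resize(s['image'][:,:,::-1],(800,600)))
E
```

```text
lane tcp [-0.0963 -0.0003] yaw-lane -0.0020487443272858563 [ 0.5764 -0.1053  0.0386] 7.0
```

View pics/w4b.png

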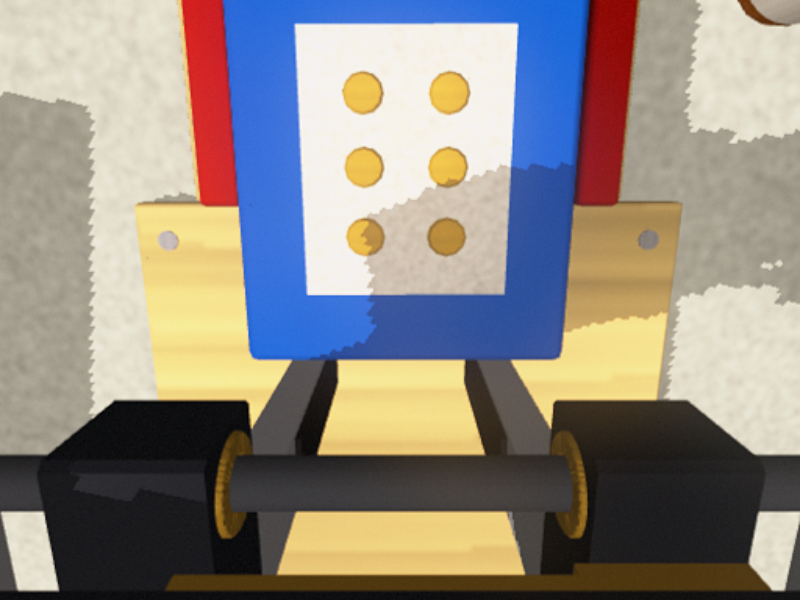

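```bash
python3 - <<'E'
from h import *
np.set_printoptions(precision=4,suppress=True)
s=dict(np.load('pics/w4.png.npz'))
P=lambda u,v,z:(pt(s,(u+.5)*.64-.5,(v+.5)*.64-.5,z)[:2]-T0)@RL
L=np.array([P(*a,.065) for a in [(294,24),(518,24),(505,295),(306,295)]]);print(L,L.mean(0))
for a in [(199,203),(619,203),(182,5),(636,5)]: print(P(*a,.032))
for a in [(137,203),(681,203)]: print(P(*a,.01))
E
```

```text
[[ 0.0117  0.0314]
 [ 0.0116 -0.0293]
 [-0.0641 -0.0294]
 [-0.064   0.0316]] [-0.0262  0.0011]
[-0.0383  0.0745]
[-0.0385 -0.0753]
[0.0255 0.0739]
[ 0.0253 -0.0744]
[-0.0397  0.1077]
[-0.04   -0.1092]
```

Emit:
carry_out([
  [[0.01, 0, 0], 0, 0],
  [[0.02, 0, 0], 0, 0],
  [[0.03, 0, 0], 0, 0],
  [[0.04, 0, 0], 0, 0],
  [[0.05, 0, 0], 0, 0],
  [[0.06, 0, 0], 0, 0],
  [[0.07, 0, 0], 0, 0],
  [[0.08, 0, 0], 0, 0],
  [[0.088, 0, 0], 0, 0],
  [[0.088, 0, 0], 0, 0],
])

```text
time: 8.3
tool_pos: [0.5545, -0.0193, 0.0382]
ee_rot: [-3.141, -0.002, 1.816]
wrist_force: [0.3, -0.2, -0.5]
width: 0.0473
finger_force: 0.0
```

```bash
python3 - <<'E'
from h import *
np.set_printoptions(precision=4,suppress=True)
where()
s=snap('wrist','w5.png')
cv2.imwrite('pics/w5b.png',cv2.resize(s['image'][:,:,::-1],(800,600)))
E
```

```text
lane tcp [-0.0076 -0.0002] yaw-lane -0.0016555640077275946 [ 0.5545 -0.0193  0.0382] 8.3
```

View pics/w5b.png

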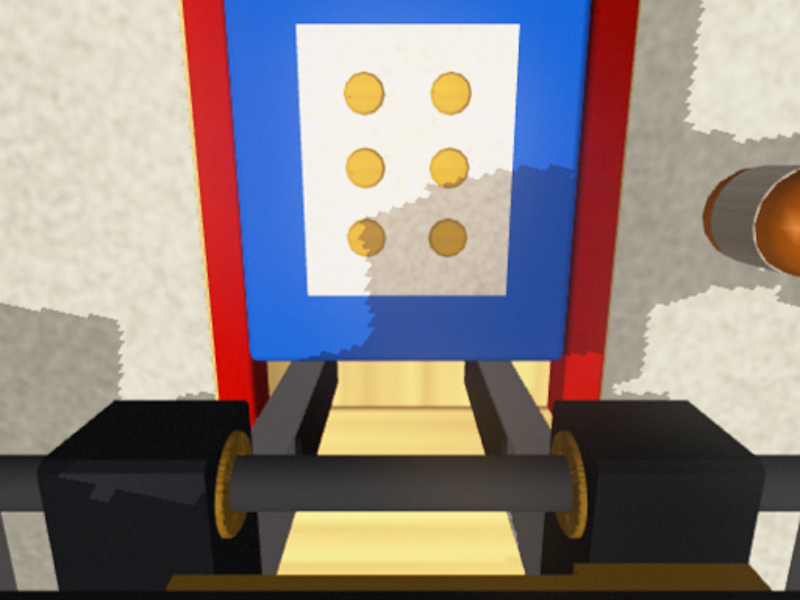

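The case runs straight and centred (label at x 296–520, rails about 190–625). I'll push the last 87 mm.

Emit:
carry_out([
  [[0.01, 0, 0], 0, 0],
  [[0.02, 0, 0], 0, 0],
  [[0.03, 0, 0], 0, 0],
  [[0.04, 0, 0], 0, 0],
  [[0.05, 0, 0], 0, 0],
  [[0.06, 0, 0], 0, 0],
  [[0.07, 0, 0], 0, 0],
  [[0.08, 0, 0], 0, 0],
  [[0.086, 0, 0], 0, 0],
  [[0.086, 0, 0], 0, 0],
])

```text
time: 9.6
tool_pos: [0.5342, 0.0636, 0.0386]
ee_rot: [3.141, -0.001, 1.816]
wrist_force: [-0.3, -0.3, -0.4]
width: 0.0472
finger_force: 0.0
```

Emit:
carry_out([
  [[-0.02, 0, 0], 0, 0],
  [[-0.04, 0, 0], 0, 0],
  [[-0.06, 0, -0.03], 0, 0],
  [[-0.1, 0, -0.08], 0, 0],
  [[-0.15, 0, -0.13], 0, 0],
  [[-0.2, 0, -0.16], 0, 0],
  [[-0.2, 0, -0.16], 0, 0],
  [[-0.2, 0, -0.16], 0, 0],
])

```text
time: 10.6
tool_pos: [0.5823, -0.1324, 0.1978]
ee_rot: [-3.141, -0.001, 1.813]
wrist_force: [0.6, -0.1, -0.3]
width: 0.047
finger_force: 0.0
```

```bash
python3 - <<'E'
from h import *
where()
s=snap('top','top2.png')
im=cv2.imread('pics/top2.png')[95:235,120:350]
cv2.imwrite('pics/crop2.png',cv2.resize(im,None,fx=3.4,fy=3.4,interpolation=cv2.INTER_CUBIC))
s=snap('wrist','w6.png')
cv2.imwrite('pics/w6b.png',cv2.resize(s['image'][:,:,::-1],(800,600)))
E
```

```text
lane tcp [-0.12407931  0.00054303] yaw-lane -0.0046902538607001 [ 0.58233489 -0.13244023  0.19783617] 10.6
```

View pics/w6b.png

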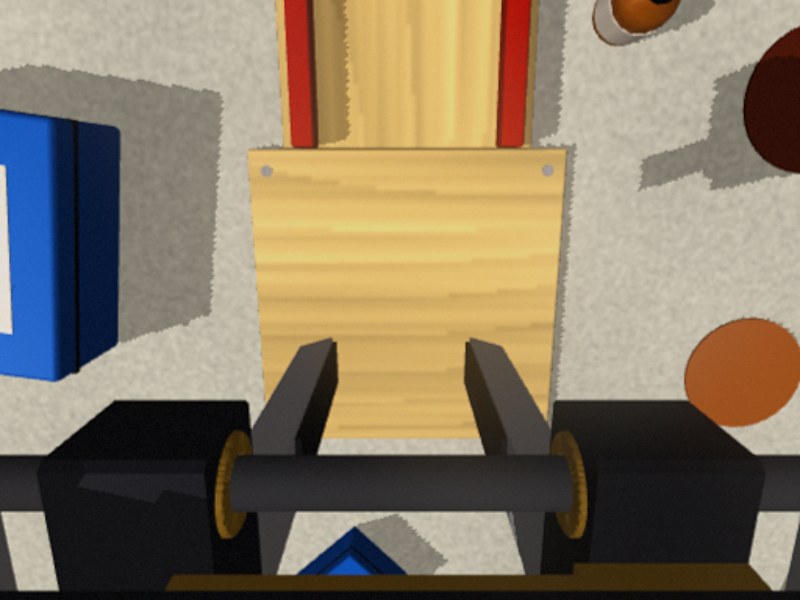

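View pics/crop2.png

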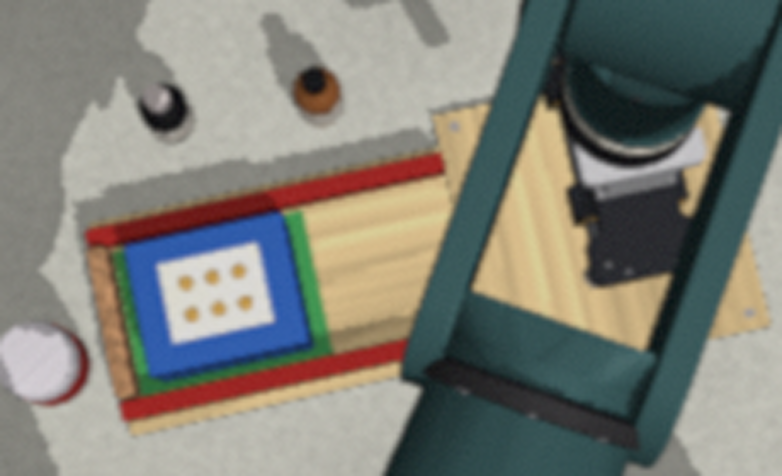

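The case is on the pad, with green showing at both ends (about (122,300) and (310,270)) and at the sides. The tin and both bottles look unmoved.

```bash
python3 -c "
from bench import robot
print(robot.close_job())"
```

```text
the job is handed in; nothing more can be done
None
```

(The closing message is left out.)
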